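Find the binding guide wheel and set it aside for repair

ROBOT

A 7-joint arm with a two-finger parallel gripper is mounted at the origin on the work surface. World frame = base frame: x ahead of the robot, y to its left, z up, the work surface at z = 0. Lengths are in mm, angles in rad, forces in N, time in s.
With the tool pointing down it reaches from about 400 to 875 mm from the base axis. Payload 19.3 kg.
Tool frame: the origin (TCP) lies midway between the tips of the shut fingers; the grasp point (between the pads) lies 19 mm behind it (bot.tcp_to_grasp is the z of the grasp point in the tool frame, in mm); z points along the fingers, y is the line along which they close (so a half turn about z gives the same grasp; the last joint's range is limited). The gripper opens to 85 mm and grips with 20 to 120 N. Pads are 22 mm wide; open, the fingers measure 114 mm over their backs; the gripper's body (76 mm by 85 mm) begins 54 mm behind the grasp point. The pads swing forward as they close: fully open they stand 13 mm farther back than shut.
Start: joints at [1.036, 0.521, -0.036, 1.599, 0.021, 1.021, -0.113], TCP at [280.125, -558.699, 231.291] pointing down, gripper open.
Joint ranges: [-2.91, 2.91], [-0.3, 2.13], [-1.5, 1.42], [0.17, 2.43], [-1.26, 4.41], [0.16, 1.93], [-2.52, 2.52]. Speed limits (rad/s): [1.89, 1.89, 2.39, 2.39, 3.01, 3.01, 3.01].

INTERFACE

Orientations are given as a 3x3 rotation matrix whose columns are the frame's x, y, z axes.
In Python, from plant import monitor, grab_frame, camera_model, job_done, find_in, cut_out, bot gives the robot as it stands.
- The arm moves only by the tool send_rows, never from a script. Its argument "increments" is a list of rows, each an object with "grip": the finger opening in m, from 0 to 0.0854; "delta_pos": the shift along the tool's x, y, z in m, a list of three; "dr": the turn, a rotation vector about the tool's x, y, z in rad, a list of three. In form: [{"grip": grip, "delta_pos": [x, y, z], "dr": [rx, ry, rz]}, ...]. A call has 1 to 20 rows; each row shifts and turns the commanded pose from where the row before left it, along the tool's axes as they then stand; what a row does not reach is not made up. A row lasts 1/12 s, in which the tool goes at most 41.7 mm and 7.16 degrees, less where a joint would pass 70% of its speed; a pose out of reach is approached as far as the arm can. A call with a gripper value outside its range is refused whole. The fingers move at their own pace and stop on an object; "force" is the grip in N (left out, the last holds). Time passes only in rows, so rows that do not move let the fingers close. It gives the time, the measured TCP pose, the force, the opening and the grip force at its end, in the units of the state.
- monitor.get_state(): the state, without advancing time (a new reading comes with each control period).
- grab_frame(name): name is "scene" or "side" or "wrist"; returns the picture (480x640x3 uint8, blue, green, red); there is no depth.
- camera_model(name): a dict with "camera_matrix" (3x3 intrinsics, pixels), "R" (3x3) and "t" (3): a world point X has camera coordinates R X + t; the wrist camera has in their place "T_tool_cam" (4x4, takes a point from camera to tool coordinates, whose origin is the TCP and whose axes are the flange's). Camera axes: x right, y down, z forward; pixel columns grow to the right and rows downward; lengths in mm; the calibration is good to about 2 mm. The wrist camera is an equidistant fisheye: a pixel r from the principal point sees the ray r / f radians off the axis. A picture is of the moment at which its call begins: read the wrist's pose just before it. camera_model takes no time and is no camera call.
- job_done(): hands the job in; it is judged then, once.
Trained networks look in the newest picture that a camera, given by its name, has taken for a name from the list of things; names that differ only in an ending like _2 or _b are one class to them, and where a whole thing is asked for, a point or a joint stands for the part that bears it (a point fixed in the world has none). Each returns a list of dicts, best first, with "score" (0 to 1); they miss things now and then, are a little off and sometimes report something else, mostly with a low value. They report only what shows in the picture. A call takes as long as a camera call. They do not tell look-alikes from the thing itself.
- find_in(target, camera): "location" ([column, row] as shares, 0 to 1, of the picture: columns of its width, rows of its height, amid what is visible of it).
- cut_out(target, camera): "mask" (480x640 bool, what is visible of it) and "location" ([column, row] as shares, 0 to 1, of the picture: columns of its width, rows of its height, amid what is visible of it).
The state is a dict: "t": time; "qpos": joint angles; "joint_velocities": joint speeds; "joint_torque": joint torques, N m; "tool_pos": TCP position; "orientation": TCP orientation; "wrist_force": force on the tool from outside, world axes, zero at the start; "moment": the same for the moment, N m; "opening": finger opening in mm; "grip_force": force on a finger pad.
Only numpy, scipy, OpenCV 4.12 (cv2) and the standard library are available. Lean on these libraries where they do the work, as an engineer would, in place of code of your own. Each camera call takes 0.05 s, during which the arm holds its last target. There are 200 camera calls.

TASK

By fingertip on its knob, spin each of the three guide wheels in the rack forward (anticlockwise seen from above) by a third of a turn or more, or until it jams, without forcing one that jams. Once all three have been tried, lift out by its post the one unit that binds and set it fully home in the socket of the repair block; leave the two free-running units seated in the rack and everything else on the bench where it is.

Things in the scene. Friction and masses are not known exactly. Their poses are not given: they have to be found in the camera images.
- unit_a: Guide-wheel unit, one of three alike, 0.5 kg, starts in a rack socket; one of the three binds, not known which. Origin: underside of its square foot (20 x 20, 26 mm long); z up. Flange 42 x 42, z 26-34, rests on the block, so seated the origin is 26 mm below the block's top. Wheel 110 mm across, z 40-54. Fixed grip post above it, 18 x 18, up to z 118. Square sides along x, y. Lift by the post.
- wheel_a (a joint): Angle (rad) of the wheel on unit_a about its upright spindle, growing anticlockwise from above (forward). At 0 the knob lies to the unit's -x; starts between -0.8 and 0. A free wheel turns endlessly, drag about 0.002 N m, and coasts a little; the binding one drags at about 0.22 N m (some 5 N at the knob) and jams solid at 0.6.
- knob_a (a point): Top of the upright round wooden finger knob of the wheel on unit_a: a pin 10 mm thick, standing 27 mm above the wheel's top face, its axis 42 mm from the spindle's axis; it travels round with the wheel. This point is 81 mm above the unit's origin.
- unit_b: Guide-wheel unit, one of three alike, 0.5 kg, starts in a rack socket; one of the three binds, not known which. Origin: underside of its square foot (20 x 20, 26 mm long); z up. Flange 42 x 42, z 26-34, rests on the block, so seated the origin is 26 mm below the block's top. Wheel 110 mm across, z 40-54. Fixed grip post above it, 18 x 18, up to z 118. Square sides along x, y. Lift by the post.
- wheel_b (a joint): Angle (rad) of the wheel on unit_b about its upright spindle, growing anticlockwise from above (forward). At 0 the knob lies to the unit's -x; starts between -0.8 and 0. A free wheel turns endlessly, drag about 0.002 N m, and coasts a little; the binding one drags at about 0.22 N m (some 5 N at the knob) and jams solid at 0.6.
- knob_b (a point): Top of the upright round wooden finger knob of the wheel on unit_b: a pin 10 mm thick, standing 27 mm above the wheel's top face, its axis 42 mm from the spindle's axis; it travels round with the wheel. This point is 81 mm above the unit's origin.
- unit_c: Guide-wheel unit, one of three alike, 0.5 kg, starts in a rack socket; one of the three binds, not known which. Origin: underside of its square foot (20 x 20, 26 mm long); z up. Flange 42 x 42, z 26-34, rests on the block, so seated the origin is 26 mm below the block's top. Wheel 110 mm across, z 40-54. Fixed grip post above it, 18 x 18, up to z 118. Square sides along x, y. Lift by the post.
- wheel_c (a joint): Angle (rad) of the wheel on unit_c about its upright spindle, growing anticlockwise from above (forward). At 0 the knob lies to the unit's -x; starts between -0.8 and 0. A free wheel turns endlessly, drag about 0.002 N m, and coasts a little; the binding one drags at about 0.22 N m (some 5 N at the knob) and jams solid at 0.6.
- knob_c (a point): Top of the upright round wooden finger knob of the wheel on unit_c: a pin 10 mm thick, standing 27 mm above the wheel's top face, its axis 42 mm from the spindle's axis; it travels round with the wheel. This point is 81 mm above the unit's origin.
- rack: Pale wooden rack block fixed to the bench, 80 x 440 x 36 mm, its origin in the centre of its underside; three square sockets in its top at y = -150, 0 and +150 mm in its frame, 23 x 23 mm, 28 mm deep, sides along its x and y.
- repair: Repair block fixed to the bench, 90 x 90 x 36 mm, darker wood, one square socket in the middle of its top, empty at the start; a dark steel strip 14 mm thick and 40 mm high stands along its +x side. Origin in the centre of its underside.
- repair_socket (a point): Centre of the mouth of the repair block's socket, at the level of the block's top. Socket 23 x 23 mm, 28 mm deep, chamfered, sides along this point's x and y; the square foot fits at any quarter turn.
- tin: Bystander, to be left alone: round brass nail tin, 48 mm across, 26 mm high.
- awl: Bystander, to be left alone: awl with a handle, 150 mm long.
- brush: Bystander, to be left alone: brush, 170 mm long.
- glue: Bystander, to be left alone: blue glue bottle, 68 mm across, 170 mm high.
- last: Bystander, to be left alone: wooden shoe last, about 190 mm long.
- shoe: Bystander, to be left alone: black shoe, 250 mm long.
- hammer: Bystander, to be left alone: hammer, 240 mm long.
Not all that is in view belongs to the job. Leave any blue look-alike of the unit_b alone. Leave any turquoise look-alike of the unit_c alone.

How it is judged:
By the outcome, as a careful person would: the job done as asked, in the order asked, and still so for the second after the job is handed in, with the robot touching nothing.
It also fails if it takes over 72 s, if anything falls off the work surface, if the arm or the gripper's body presses on something with over 40 N, if the wrist force passes 120 N, or if a joint passes its speed limit or range.

## Working session

There is one attempt and no reset: what is moved stays moved. The work goes in short steps, Python scripts to look and compute and a tool call to move; the robot and the scene stay as the last step left them, time stands still between calls to the robot, and variables do not carry over. Pictures are saved under pics/ and viewed, at most 10 in all, crops included, and the job is handed in when it is done.

Besides the shell and the picture viewer there is one more tool, called after ">>>" by a JSON object that holds its "api" and its "payload". send_rows: Moves the arm, as the interface text tells. Its arguments: {"type":"object","properties":{"increments":{"type":"array"},"force":{"type":"number"}},"required":["increments"]}

```bash
ls; mkdir -p pics; python3 - <<'E'
from plant import *
import cv2,numpy as np
np.set_printoptions(precision=3,suppress=True)
s=monitor.get_state();print(s)
a=grab_frame("scene");b=grab_frame("side");
cv2.imwrite("pics/scene.png",a);cv2.imwrite("pics/side.png",b)
for n in("scene","side"):
  print(camera_model(n))
  for t in("unit_a","knob_a","rack","repair"):
    print(n,t,[(round(d["score"],2),np.round(np.array(d["location"])*[640,480])) for d in find_in(t,n)])
print(camera_model("wrist"))
E
```

```text
pics
{'t': 0.0, 'qpos': array([ 1.036,  0.522, -0.036,  1.6  ,  0.021,  1.021, -0.113]), 'joint_velocities': array([-0.001,  0.001,  0.   ,  0.001,  0.   ,  0.   ,  0.002]), 'joint_torque': array([ -0.001, -92.71 ,   1.979, -36.993,   0.018,   0.008,  -0.   ]), 'tool_pos': array([ 279.938, -558.409,  230.712]), 'orientation': array([[ 0.894,  0.448, -0.001],
       [ 0.448, -0.894,  0.001],
       [-0.   , -0.001, -1.   ]]), 'wrist_force': array([-0.359,  0.567,  0.067]), 'moment': array([-0.005, -0.017,  0.008]), 'grip_force': 0.0, 'opening': 85.334104931816}
{'camera_matrix': array([[567.683,   0.   , 312.802],
       [  0.   , 567.683, 237.631],
       [  0.   ,   0.   ,   1.   ]]), 'R': array([[-0.898,  0.439,  0.   ],
       [ 0.356,  0.729, -0.585],
       [-0.257, -0.525, -0.811]]), 't': array([ 536.573, -159.216, 1669.797])}
scene unit_a [(0.93, array([358., 296.])), (0.91, array([428., 284.])), (0.86, array([326., 255.])), (0.73, array([392., 212.])), (0.71, array([292., 219.]))]
scene knob_a [(0.75, array([389., 213.])), (0.68, array([322., 255.])), (0.65, array([425., 288.
[... 545 characters left out ...]
0.])), (0.55, array([308., 315.])), (0.24, array([273., 275.]))]
side knob_a [(0.88, array([389., 257.])), (0.73, array([371., 324.])), (0.7, array([310., 220.])), (0.69, array([310., 259.])), (0.66, array([305., 297.]))]
side rack [(0.9, array([307., 313.])), (0.41, array([273., 276.]))]
side repair [(0.94, array([359., 183.])), (0.31, array([309., 254.]))]
{'camera_matrix': array([[371.648,   0.   , 315.914],
       [  0.   , 371.648, 235.313],
       [  0.   ,   0.   ,   1.   ]]), 'T_tool_cam': array([[   0.001,   -0.953,   -0.302,   77.921],
       [   1.   ,    0.001,   -0.001,   -0.582],
       [   0.001,   -0.302,    0.953, -141.957],
       [   0.   ,    0.   ,    0.   ,    1.   ]])}
```

View pics/scene.png

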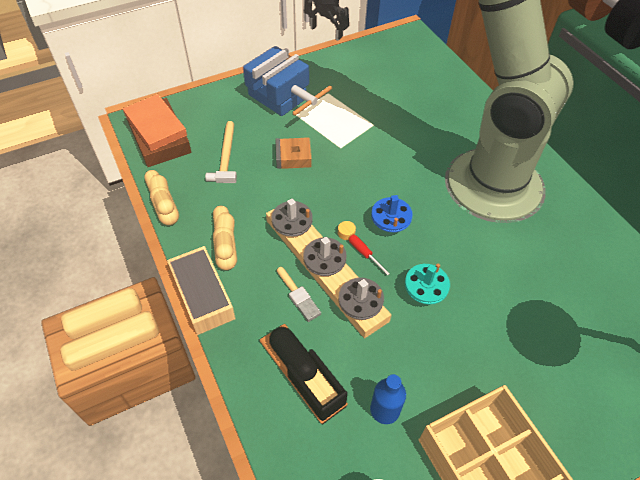

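View pics/side.png

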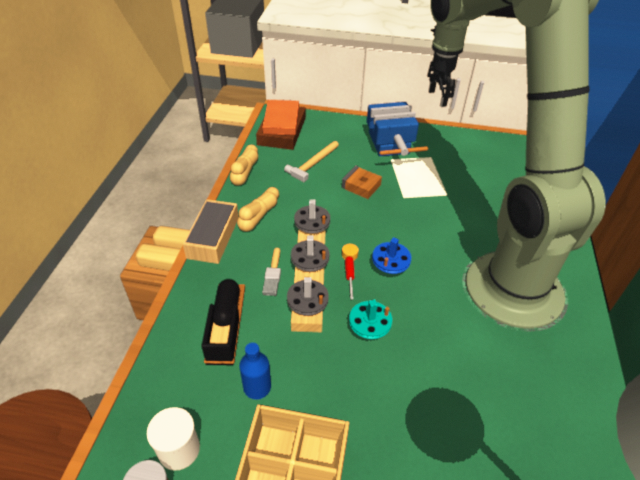

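The three grey units sit in the rack: scene (292,216), (325,257), (361,298). The blue one at (392,212) and the turquoise one at (428,284) are look-alikes standing loose on the bench. The empty repair block is at (294,153).

```bash
cat > h.py <<'E'
import numpy as np,cv2
from plant import *
np.set_printoptions(precision=2,suppress=True)
def on_z(cam,px,z,st=None):
    m=camera_model(cam);K=m["camera_matrix"]
    d=np.array([(px[0]-K[0,2])/K[0,0],(px[1]-K[1,2])/K[1,1],1.])
    if cam=="wrist":
        r=np.hypot(d[0],d[1]);d=np.array([d[0]/r*np.sin(r),d[1]/r*np.sin(r),np.cos(r)]) if r>0 else d
        T=m["T_tool_cam"];R=np.array(st["orientation"])
        d=R@T[:3,:3]@d;o=np.array(st["tool_pos"])+R@T[:3,3]
    else:
        R=m["R"];o=-R.T@m["t"];d=R.T@d
    return o+d*(z-o[2])/d[2]
def proj(cam,X,st=None):
    m=camera_model(cam);K=m["camera_matrix"]
    if cam=="wrist":
        T=m["T_tool_cam"];R=np.array(st["orientation"])
        p=T[:3,:3].T@(R.T@(np.array(X)-st["tool_pos"])-T[:3,3])
        r=np.hypot(p[0],p[1]);th=np.arctan2(r,p[2]);q=p[:2]/r*th
    else:
        p=m["R"]@X+m["t"];q=p[:2]/p[2]
    return q*K[0,0]+K[:2,2]
E
python3 - <<'E'
from h import *
for c,P in(("scene",[(292,203),(325,241),(363,283)]),("side",[(312,204),(310,240),(307,284)])):
  print(c,[on_z(c,p,128)[:2] for p in P])
for c,P in(("scene",[(308,212),(342,249),(380,290)]),("side",[(323,219),(325,254),(322,298)])):
  print(c,"knob",[on_z(c,p,88)[:2] for p in P])
print(on_z("scene",(296,148),36),on_z("side",(366,177),36))
for n in("scene","side"):
  d=cut_out("repair",n)[0];print(d["score"])
  c=cv2.minAreaRect(np.argwhere(d["mask"])[:,::-1].astype(np.float32));print(c)
E
```

```text
scene [array([608.7 , -98.64]), array([586.48,  45.86]), array([561.09, 191.8 ])]
side [array([604.7 , -93.52]), array([580.78,  51.87]), array([556.94, 205.36])]
scene knob [array([571. , -82.6]), array([545.76,  61.52]), array([519.7 , 206.74])]
side knob [array([568.31, -79.28]), array([536.92,  58.  ]), array([516.53, 210.56])]
[ 479.31 -356.13   36.  ] [ 473.07 -367.     36.  ]
0.66
((292.5, 153.0), (30.0, 35.0), 90.0)
0.68
((361.19073486328125, 181.19589233398438), (35.84172058105469, 25.789793014526367), 23.96249008178711)
```

>>> {"api": "send_rows", "payload": {"increments": [{"grip":0,"delta_pos":[0.0334,-0.0109,0],"dr":[0,0,0]},{"grip":0,"delta_pos":[0.0334,-0.0109,0],"dr":[0,0,0]},{"grip":0,"delta_pos":[0.0334,-0.0109,0],"dr":[0,0,0]},{"grip":0,"delta_pos":[0.0334,-0.0109,0],"dr":[0,0,0]},{"grip":0,"delta_pos":[0.0334,-0.0109,0],"dr":[0,0,0]},{"grip":0,"delta_pos":[0.0334,-0.0109,0],"dr":[0,0,0]},{"grip":0,"delta_pos":[0.0334,-0.0109,0.02],"dr":[0,0,0]},{"grip":0,"delta_pos":[0.0334,-0.0109,0.02],"dr":[0,0,0]},{"grip":0,"delta_pos":[0,0,0.02],"dr":[0,0,0]},{"grip":0,"delta_pos":[0,0,0],"dr":[0,0,0]},{"grip":0,"delta_pos":[0,0,0],"dr":[0,0,0]}]}}

```text
t: 1.52
tool_pos: [479.5, -361.0, 171.0]
orientation: [[0.894, 0.448, -0.002], [0.448, -0.894, 0.0], [-0.001, -0.001, -1.0]]
wrist_force: [0.3, 0.0, 1.2]
opening: -0.2
grip_force: 0.0
```

```bash
python3 - <<'E'
from h import *
s=monitor.get_state();print(s["t"],s["tool_pos"],s["orientation"],s["wrist_force"])
f=grab_frame("wrist");cv2.imwrite("pics/w1.png",f)
for d in cut_out("repair","wrist"):
  m=d["mask"].astype(np.uint8);print(d["score"],np.array(d["location"])*[640,480],m.sum())
E
```

```text
1.5167 [ 479.45 -361.01  170.96] [[ 0.89  0.45 -0.  ]
 [ 0.45 -0.89  0.  ]
 [-0.   -0.   -1.  ]] [0.31 0.05 1.2 ]
0.94 [315.2  207.98] 15323
```

View pics/w1.png

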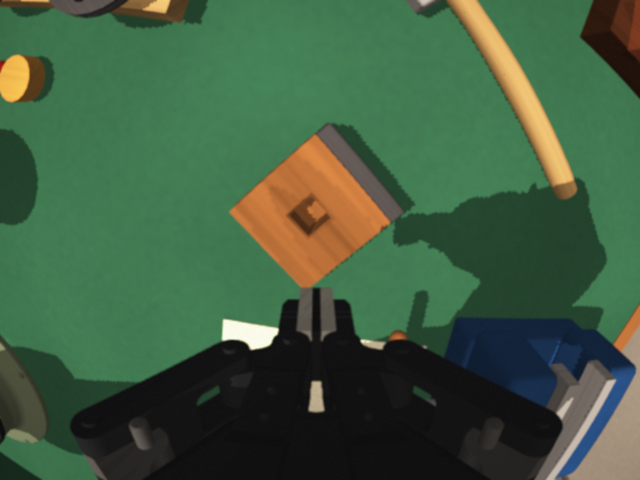

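The repair block's top has corners at about (230,211), (318,133), (390,222) and (307,290). Its socket is at (309,214), and the dark strip is on the upper-right side.

```bash
python3 - <<'E'
from h import *
s=monitor.get_state()
f=cv2.imread("pics/w1.png")
P=[(230,211),(318,133),(390,222),(307,290)]
X=[on_z("wrist",p,36,s) for p in P]
print(np.array(X),np.mean(X,0))
for i in range(4):
  e=X[(i+1)%4]-X[i];print(np.linalg.norm(e),np.degrees(np.arctan2(e[1],e[0])))
c=f[174:254,269:349];cv2.imwrite("pics/sock.png",cv2.resize(c,None,fx=7,fy=7,interpolation=cv2.INTER_CUBIC))
print(on_z("wrist",(309,214),36,s))
E
```

```text
[[ 457.84 -297.08   36.  ]
 [ 541.82 -332.16   36.  ]
 [ 506.05 -413.59   36.  ]
 [ 424.17 -381.02   36.  ]] [ 482.47 -355.96   36.  ]
91.01423362003112 -22.672063365923712
88.94567375853251 -113.7176909771418
88.11508942039998 158.30581156485235
90.44384539149372 68.14443904729296
[ 483.16 -353.81   36.  ]
```

View pics/sock.png

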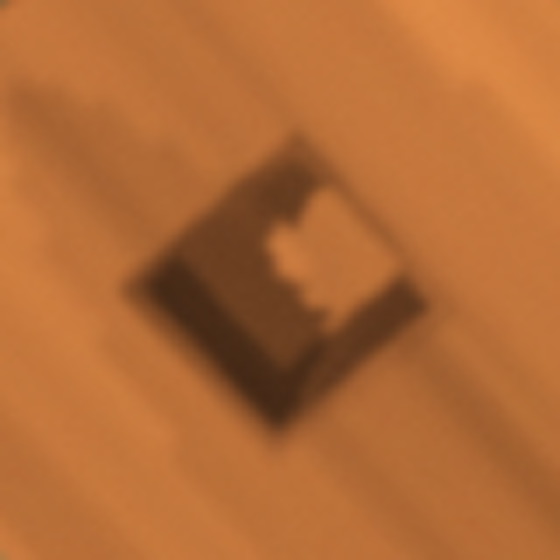

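The enlarged socket is a clean empty square, with its centre at about (309.6,215.3) in the full picture. Now the overview of the rack.

>>> {"api": "send_rows", "payload": {"increments": [{"grip":0,"delta_pos":[0,0,-0.03],"dr":[0,0,0.1]},{"grip":0,"delta_pos":[0,0,-0.03],"dr":[0,0,0.1]},{"grip":0,"delta_pos":[0,0,-0.03],"dr":[0,0,0.104]},{"grip":0,"delta_pos":[0.014,-0.0355,0],"dr":[0,0,0]},{"grip":0,"delta_pos":[0.014,-0.0355,0],"dr":[0,0,0]},{"grip":0,"delta_pos":[0.014,-0.0355,0],"dr":[0,0,0]},{"grip":0,"delta_pos":[0.014,-0.0355,0],"dr":[0,0,0]},{"grip":0,"delta_pos":[0.014,-0.0355,0],"dr":[0,0,0]},{"grip":0,"delta_pos":[0.014,-0.0355,0],"dr":[0,0,0]},{"grip":0,"delta_pos":[0.014,-0.0355,0],"dr":[0,0,0]},{"grip":0,"delta_pos":[0.014,-0.0355,0],"dr":[0,0,0]},{"grip":0,"delta_pos":[0.014,-0.0355,0],"dr":[0,0,0]},{"grip":0,"delta_pos":[0.014,-0.0355,0],"dr":[0,0,0]},{"grip":0,"delta_pos":[0.014,-0.0355,0],"dr":[0,0,0]},{"grip":0,"delta_pos":[0,0,0],"dr":[0,0,0]},{"grip":0,"delta_pos":[0,0,0],"dr":[0,0,0]}]}}

```text
t: 2.95
tool_pos: [569.9, 50.4, 262.5]
orientation: [[0.987, 0.162, 0.002], [0.162, -0.987, 0.001], [0.002, -0.0, -1.0]]
wrist_force: [-0.4, -0.0, 0.0]
opening: -0.1
grip_force: 0.0
```

```bash
python3 - <<'E'
from h import *
s=monitor.get_state();print(s["t"],s["tool_pos"],s["orientation"],s["qpos"])
f=grab_frame("wrist");cv2.imwrite("pics/w2.png",f)
for t in("knob_a",):
  for d in find_in(t,"wrist"): print(t,d["score"],np.array(d["location"])*[640,480])
E
```

```text
2.95 [569.88  50.44 262.5 ] [[ 0.99  0.16  0.  ]
 [ 0.16 -0.99  0.  ]
 [ 0.   -0.   -1.  ]] [-0.09  0.41 -0.14  1.7   0.06  1.03 -1.66]
knob_a 0.83 [314.82 396.91]
knob_a 0.81 [180.1 184.7]
knob_a 0.77 [466.88 188.59]
knob_a 0.7 [321.6  182.11]
knob_a 0.6 [158.72 320.69]
```

View pics/w2.png

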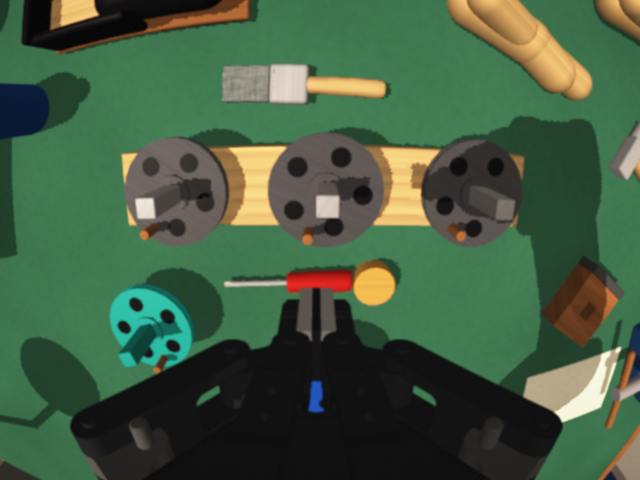

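The picture shows three grey units in the rack. The post tops are at about (145,208), (327,206) and (503,210), and the knobs at about (144,235), (307,239) and (461,236). The turquoise look-alike is at (150,330).

```bash
python3 - <<'E'
from h import *
s=monitor.get_state()
W=[on_z("wrist",p,64,s)[:2] for p in((176,191),(326,190),(472,192))]
P=[on_z("wrist",p,128,s)[:2] for p in((145,208),(327,206),(505,209))]
N=[on_z("wrist",p,91,s)[:2] for p in((144,235),(307,239),(461,236))]
R=[on_z("wrist",p,36,s)[:2] for p in((122,154),(524,156),(520,225),(131,225))]
print(W,P,R)
e=R[0]-R[1];print("rack",np.linalg.norm(e),np.degrees(np.arctan2(-e[0],e[1])))
e=P[0]-P[2];yaw=np.arctan2(-e[0],e[1]);print(np.linalg.norm(e),np.degrees(yaw), np.mean(P,0),np.mean(W,0))
for w,p,n in zip(W,P,N):
  c=(w+p)/2;d=n-c;a=np.degrees(np.arctan2(d[1],d[0]))
  print("c",c,"knob",n,"r",np.hypot(*d),"ang",a%360,"wheel",(a-180-np.degrees(yaw)+180)%360-180)
E
```

```text
[array([562.94, 185.63]), array([585.01,  41.53]), array([ 608.71, -101.21])] [array([560.77, 189.22]), array([584.38,  42.34]), array([ 607.81, -105.37])] [array([588.91, 264.32]), array([ 657.92, -169.01]), array([ 580.69, -186.76]), array([510.09, 249.54])]
rack 438.7972781253399 9.048679965631813
298.32492054088567 9.072386954485925 [584.32  42.06] [585.55  41.98]
c [561.85 187.42] knob [522.57 206.89] r 43.839476993618625 ang 153.63429068658357 wheel -35.43809626790235
c [584.7   41.93] knob [543.7   52.37] r 42.30181986272536 ang 165.7211628457629 wheel -23.351224108723017
c [ 608.26 -103.29] knob [569.22 -88.55] r 41.73783786847311 ang 159.3105657666385 wheel -29.76182118784743
```

>>> {"api": "send_rows", "payload": {"increments": [{"grip":0,"delta_pos":[-0.0094,-0.0247,0],"dr":[0,0,0]},{"grip":0,"delta_pos":[0,0,0.015],"dr":[0,0,0.1105]},{"grip":0,"delta_pos":[0,0,0.015],"dr":[0,0,0.1105]},{"grip":0,"delta_pos":[0,0,0.015],"dr":[0,0,0.1105]},{"grip":0,"delta_pos":[0,0,0.015],"dr":[0,0,0.1105]},{"grip":0,"delta_pos":[0,0,0.015],"dr":[0,0,0.1105]},{"grip":0,"delta_pos":[0,0,0.015],"dr":[0,0,0.1105]},{"grip":0,"delta_pos":[0,0,0.015],"dr":[0,0,0.1105]},{"grip":0,"delta_pos":[0,0,0.0],"dr":[0,0,0]},{"grip":0,"delta_pos":[0,0,0.03],"dr":[0,0,0]},{"grip":0,"delta_pos":[0,0,0.03],"dr":[0,0,0]},{"grip":0,"delta_pos":[0,0,0.025],"dr":[0,0,0]},{"grip":0,"delta_pos":[0,0,0],"dr":[0,0,0]},{"grip":0,"delta_pos":[0,0,0],"dr":[0,0,0]}]}}

```text
t: 4.22
tool_pos: [556.2, 71.0, 71.9]
orientation: [[0.819, -0.574, -0.001], [-0.574, -0.819, -0.0], [-0.001, 0.001, -1.0]]
wrist_force: [0.3, -0.8, 1.1]
opening: -0.5
grip_force: 0.0
```

```bash
cat >> h.py <<'E'
def polar(C,s=None):
    s=s or monitor.get_state();d=np.array(s["tool_pos"])[:2]-C;o=s["orientation"]
    print("t",s["t"],"r",np.hypot(*d),"phi",np.degrees(np.arctan2(d[1],d[0]))%360,"yaw",np.degrees(np.arctan2(o[1][0],o[0][0])),"z",s["tool_pos"][2],"F",s["wrist_force"],"M",s["moment"],"q7",s["qpos"][6])
E
python3 - <<'E'
from h import *
polar((584.7,42))
f=grab_frame("scene");cv2.imwrite("pics/s3.png",cv2.resize(f[180:340,240:440],None,fx=4,fy=3.75,interpolation=cv2.INTER_CUBIC)[:600,:800])
E
```

```text
t 4.2167 r 40.63140968026349 phi 134.48460749190076 yaw -35.045866212336136 z 71.92810572298161 F [ 0.27 -0.83  1.12] M [ 0.03  0.02 -0.02] q7 -2.391601417750474
```

View pics/s3.png

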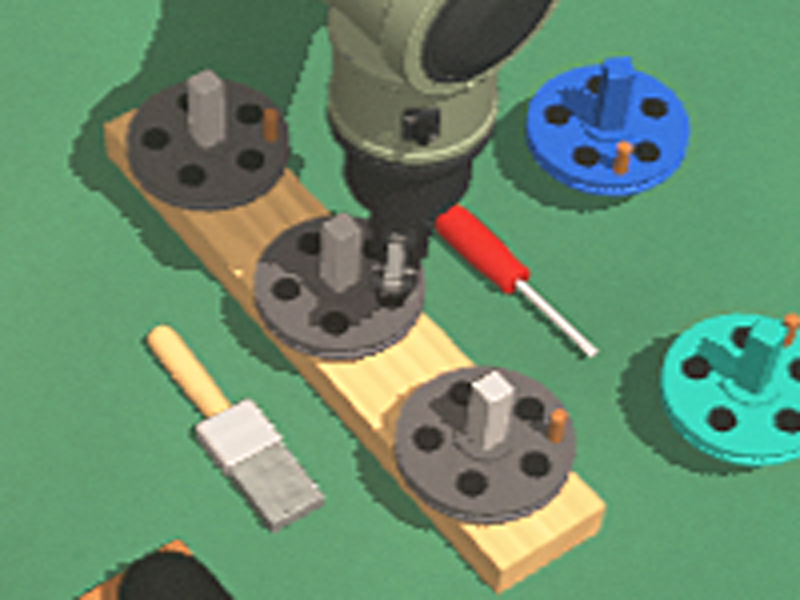

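>>> {"api": "send_rows", "payload": {"increments": [{"grip":0,"delta_pos":[-0.0012,0.0044,0],"dr":[0,0,0]},{"grip":0,"delta_pos":[-0.0008,0.0044,0],"dr":[0,0,0]},{"grip":0,"delta_pos":[0.0002,0.0044,0],"dr":[0,0,-0.105]},{"grip":0,"delta_pos":[0.0002,0.0044,0],"dr":[0,0,-0.105]},{"grip":0,"delta_pos":[0.0002,0.0044,0],"dr":[0,0,-0.105]},{"grip":0,"delta_pos":[0.0002,0.0044,0],"dr":[0,0,-0.105]},{"grip":0,"delta_pos":[0.0002,0.0044,0],"dr":[0,0,-0.105]}]}}

```text
t: 4.85
tool_pos: [542.6, 46.0, 72.8]
orientation: [[0.997, -0.081, 0.003], [-0.081, -0.997, 0.001], [0.003, -0.001, -1.0]]
wrist_force: [2.4, 6.4, -0.1]
opening: 0.5
grip_force: 3.1
```

```bash
python3 - <<'E'
from h import *
polar((584.7,42))
E
```

```text
t 4.85 r 42.31694866744489 phi 174.54399928411303 yaw -4.663202804099311 z 72.832640774301 F [ 2.37  6.37 -0.11] M [ 1.27 -0.48  0.04] q7 -1.960254231739689
```

M shows about 6.5 N of drag, so it is the likely binder. I'll creep towards the jam.

>>> {"api": "send_rows", "payload": {"increments": [{"grip":0,"delta_pos":[0.0001,0.0029,0],"dr":[0,0,-0.07]},{"grip":0,"delta_pos":[0.0001,0.0029,0],"dr":[0,0,-0.07]},{"grip":0,"delta_pos":[0.0001,0.0029,0],"dr":[0,0,-0.07]},{"grip":0,"delta_pos":[0,0,0],"dr":[0,0,0]}]}}

```text
t: 5.18
tool_pos: [542.8, 36.9, 72.7]
orientation: [[0.992, 0.127, 0.003], [0.127, -0.992, 0.001], [0.003, -0.001, -1.0]]
wrist_force: [2.4, 6.8, -1.3]
opening: -0.2
grip_force: 2.7
```

```bash
python3 - <<'E'
from h import *
polar((584.7,42))
E
```

```text
t 5.1833 r 42.22627400555486 phi 186.99760428006863 yaw 7.307515711170558 z 72.71628033694181 F [ 2.43  6.84 -1.32] M [ 1.2  -0.5  -0.02] q7 -1.787239078754879
```

>>> {"api": "send_rows", "payload": {"increments": [{"grip":0,"delta_pos":[0.0001,0.0015,0],"dr":[0,0,-0.035]},{"grip":0,"delta_pos":[0.0001,0.0015,0],"dr":[0,0,-0.035]},{"grip":0,"delta_pos":[0,0,0],"dr":[0,0,0]}]}}

```text
t: 5.43
tool_pos: [543.4, 34.3, 72.7]
orientation: [[0.981, 0.194, 0.003], [0.194, -0.981, 0.001], [0.003, -0.0, -1.0]]
wrist_force: [1.6, 6.2, 0.1]
opening: 0.2
grip_force: 2.9
```

>>> {"api": "send_rows", "payload": {"increments": [{"grip":0,"delta_pos":[0.0001,0.0015,0],"dr":[0,0,-0.035]},{"grip":0,"delta_pos":[0,0,0],"dr":[0,0,0]}]}}

```text
t: 5.6
tool_pos: [543.7, 32.9, 72.7]
orientation: [[0.974, 0.228, 0.003], [0.228, -0.974, 0.001], [0.003, -0.0, -1.0]]
wrist_force: [0.8, 6.4, 0.5]
opening: -0.5
grip_force: 3.0
```

>>> {"api": "send_rows", "payload": {"increments": [{"grip":0,"delta_pos":[0.0001,0.0015,0],"dr":[0,0,-0.035]},{"grip":0,"delta_pos":[0,0,0],"dr":[0,0,0]}]}}

```text
t: 5.77
tool_pos: [544.1, 31.5, 72.7]
orientation: [[0.965, 0.262, 0.002], [0.262, -0.965, 0.001], [0.003, -0.0, -1.0]]
wrist_force: [1.1, 7.6, 0.8]
opening: 0.1
grip_force: 3.0
```

>>> {"api": "send_rows", "payload": {"increments": [{"grip":0,"delta_pos":[0.0001,0.0015,0],"dr":[0,0,-0.035]},{"grip":0,"delta_pos":[0,0,0],"dr":[0,0,0]}]}}

```text
t: 5.93
tool_pos: [544.6, 30.1, 72.7]
orientation: [[0.955, 0.296, 0.002], [0.296, -0.955, 0.001], [0.003, -0.0, -1.0]]
wrist_force: [1.7, 6.1, 0.1]
opening: -0.0
grip_force: 3.1
```

>>> {"api": "send_rows", "payload": {"increments": [{"grip":0,"delta_pos":[0.0001,0.0015,0],"dr":[0,0,-0.035]},{"grip":0,"delta_pos":[0,0,0],"dr":[0,0,0]}]}}

```text
t: 6.1
tool_pos: [545.1, 28.7, 72.7]
orientation: [[0.944, 0.329, 0.002], [0.329, -0.944, 0.001], [0.003, 0.0, -1.0]]
wrist_force: [0.3, 6.7, 0.9]
opening: -0.2
grip_force: 3.1
```

>>> {"api": "send_rows", "payload": {"increments": [{"grip":0,"delta_pos":[0.0001,0.001,0],"dr":[0,0,-0.024]},{"grip":0,"delta_pos":[0,0,0],"dr":[0,0,0]}]}}

```text
t: 6.27
tool_pos: [545.5, 27.8, 72.7]
orientation: [[0.936, 0.351, 0.002], [0.351, -0.936, 0.001], [0.003, 0.0, -1.0]]
wrist_force: [0.8, 6.6, 1.1]
opening: -0.1
grip_force: 3.1
```

>>> {"api": "send_rows", "payload": {"increments": [{"grip":0,"delta_pos":[0.0001,0.001,0],"dr":[0,0,-0.024]},{"grip":0,"delta_pos":[0,0,0],"dr":[0,0,0]}]}}

```text
t: 6.43
tool_pos: [545.9, 26.9, 72.7]
orientation: [[0.928, 0.374, 0.002], [0.374, -0.928, 0.001], [0.002, 0.0, -1.0]]
wrist_force: [0.1, 6.9, 1.5]
opening: 0.1
grip_force: 3.1
```

>>> {"api": "send_rows", "payload": {"increments": [{"grip":0,"delta_pos":[0.0001,0.001,0],"dr":[0,0,-0.024]},{"grip":0,"delta_pos":[0,0,0],"dr":[0,0,0]}]}}

```text
t: 6.6
tool_pos: [546.3, 26.0, 72.7]
orientation: [[0.918, 0.396, 0.002], [0.396, -0.918, 0.001], [0.002, 0.0, -1.0]]
wrist_force: [0.3, 5.6, 1.8]
opening: 0.3
grip_force: 3.1
```

```bash
python3 - <<'E'
from h import *
polar((584.7,42))
s=monitor.get_state()
for c in("scene","side"):
  f=grab_frame(c);q=proj(c,np.array([584.7,42,80]),s)
  print(c,q)
  x,y=q.astype(int); cv2.imwrite(f"pics/k_{c}.png",f[y-50:y+50,x-50:x+50])
a=np.hstack([cv2.resize(cv2.imread(f"pics/k_{c}.png"),(400,400),interpolation=cv2.INTER_CUBIC) for c in("scene","side")])
cv2.imwrite("pics/k.png",a)
for c in ("scene","side"):
  for d in find_in("knob_b",c):
    p=np.array(d["location"])*[640,480];X=on_z(c,p,80)[:2]-[584.7,42];print(c,d["score"],p,X,np.degrees(np.arctan2(X[1],X[0]))%360)
E
```

```text
t 6.6 r 41.64207125003739 phi 202.58698293749222 yaw 23.309369420909952 z 72.71099164122798 F [0.29 5.63 1.76] M [ 1.3  -0.01  0.01] q7 -1.553270853565228
scene [324.6  250.66]
side [309.24 249.27]
scene 0.94 [360.58 297.12] [-16.59 157.68] 96.00611621727667
scene 0.8 [321.92 254.69] [11.58  8.  ] 34.64072798591438
scene 0.75 [302.27 299.28] [110.88 101.93] 42.59364859401762
scene 0.73 [389.82 217.2 ] [-202.43  -20.  ] 185.64379149519104
scene 0.69 [289.98 221.38] [  39.6  -122.87] 287.861701246041
scene 0.66 [423.3  286.51] [-166.9   198.45] 130.06406134257597
side 0.88 [309.7 259.1] [-8.78 36.25] 103.62018500660679
side 0.83 [302.59 222.38] [  41.28 -102.76] 291.88488934897157
side 0.73 [389.31 259.01] [-224.57   -9.5 ] 182.42203213942244
side 0.72 [302.72 299.62] [-19.6  177.62] 96.29765640485374
side 0.72 [368.32 322.61] [-194.18  214.72] 132.12332062603522
```

View pics/k.png

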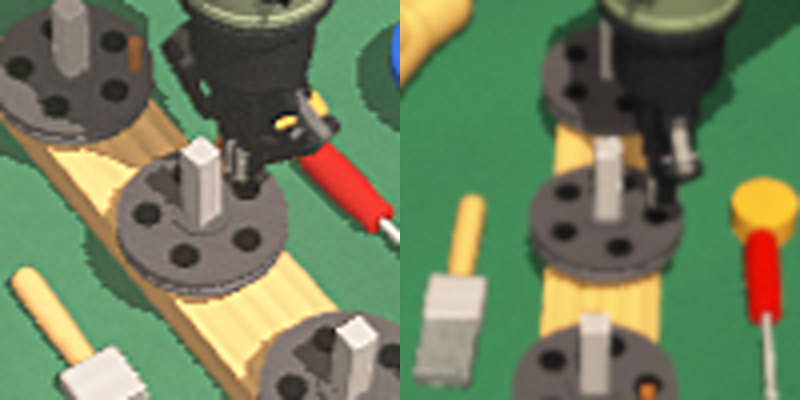

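The finger hides the knob; no jam yet. I'll keep going in 1 mm steps.

>>> {"api": "send_rows", "payload": {"increments": [{"grip":0,"delta_pos":[0,0.001,0],"dr":[0,0,-0.024]},{"grip":0,"delta_pos":[0,0,0],"dr":[0,0,0]}]}}

```text
t: 6.97
tool_pos: [546.6, 25.1, 72.7]
orientation: [[0.909, 0.418, 0.002], [0.418, -0.909, 0.001], [0.002, 0.0, -1.0]]
wrist_force: [-0.7, 6.2, 1.2]
opening: -0.1
grip_force: 3.1
```

>>> {"api": "send_rows", "payload": {"increments": [{"grip":0,"delta_pos":[0,0.001,0],"dr":[0,0,-0.024]},{"grip":0,"delta_pos":[0,0,0],"dr":[0,0,0]}]}}

```text
t: 7.13
tool_pos: [547.1, 24.2, 72.7]
orientation: [[0.898, 0.439, 0.002], [0.439, -0.898, 0.001], [0.002, 0.0, -1.0]]
wrist_force: [-0.4, 6.5, 1.5]
opening: -0.1
grip_force: 3.1
```

>>> {"api": "send_rows", "payload": {"increments": [{"grip":0,"delta_pos":[0,0.001,0],"dr":[0,0,-0.024]},{"grip":0,"delta_pos":[0,0,0],"dr":[0,0,0]}]}}

```text
t: 7.3
tool_pos: [547.5, 23.3, 72.7]
orientation: [[0.888, 0.461, 0.002], [0.461, -0.888, 0.001], [0.002, 0.0, -1.0]]
wrist_force: [-0.2, 6.4, 0.7]
opening: 0.1
grip_force: 3.1
```

>>> {"api": "send_rows", "payload": {"increments": [{"grip":0,"delta_pos":[0,0.001,0],"dr":[0,0,-0.024]},{"grip":0,"delta_pos":[0,0,0],"dr":[0,0,0]}]}}

```text
t: 7.47
tool_pos: [547.9, 22.5, 72.7]
orientation: [[0.876, 0.482, 0.002], [0.482, -0.876, 0.001], [0.002, 0.0, -1.0]]
wrist_force: [0.2, 6.9, 1.0]
opening: 0.1
grip_force: 3.1
```

>>> {"api": "send_rows", "payload": {"increments": [{"grip":0,"delta_pos":[0,0.001,0],"dr":[0,0,-0.024]},{"grip":0,"delta_pos":[0,0,0],"dr":[0,0,0]}]}}

```text
t: 7.63
tool_pos: [548.4, 21.5, 72.7]
orientation: [[0.864, 0.503, 0.002], [0.503, -0.864, 0.001], [0.002, 0.0, -1.0]]
wrist_force: [-0.3, 7.3, 0.4]
opening: -0.1
grip_force: 3.1
```

>>> {"api": "send_rows", "payload": {"increments": [{"grip":0,"delta_pos":[0,0.001,0],"dr":[0,0,-0.024]},{"grip":0,"delta_pos":[0,0,0],"dr":[0,0,0]}]}}

```text
t: 7.8
tool_pos: [548.6, 20.9, 72.6]
orientation: [[0.852, 0.524, 0.002], [0.524, -0.852, 0.001], [0.002, 0.0, -1.0]]
wrist_force: [-2.9, 9.0, 3.1]
opening: -0.0
grip_force: 4.2
```

>>> {"api": "send_rows", "payload": {"increments": [{"grip":0,"delta_pos":[0,0.0006,0],"dr":[0,0,0]},{"grip":0,"delta_pos":[0,0,0],"dr":[0,0,0]}]}}

```text
t: 7.97
tool_pos: [548.8, 20.8, 72.6]
orientation: [[0.853, 0.523, 0.001], [0.523, -0.853, 0.001], [0.002, -0.0, -1.0]]
wrist_force: [-3.0, 11.0, 3.1]
opening: -0.2
grip_force: 5.1
```

M jams solid: the force climbed to 11 N with no motion. I'll back off and go to the R unit.

>>> {"api": "send_rows", "payload": {"increments": [{"grip":0,"delta_pos":[0,-0.005,0],"dr":[0,0,0]},{"grip":0,"delta_pos":[0,-0.005,0],"dr":[0,0,0]},{"grip":0,"delta_pos":[0,0,-0.034],"dr":[0,0,0]},{"grip":0,"delta_pos":[0,0,-0.034],"dr":[0,0,0]},{"grip":0,"delta_pos":[0,0,-0.034],"dr":[0,0,0]},{"grip":0,"delta_pos":[-0.0043,0.0268,0],"dr":[0,0,0]},{"grip":0,"delta_pos":[-0.0043,0.0268,0],"dr":[0,0,0]},{"grip":0,"delta_pos":[-0.0043,0.0268,0],"dr":[0,0,0]},{"grip":0,"delta_pos":[-0.0043,0.0268,0],"dr":[0,0,0]},{"grip":0,"delta_pos":[0,0,0],"dr":[0,0,0.1214]},{"grip":0,"delta_pos":[0,0,0],"dr":[0,0,0.1214]},{"grip":0,"delta_pos":[0,0,0],"dr":[0,0,0.1214]},{"grip":0,"delta_pos":[0,0,0],"dr":[0,0,0.1214]},{"grip":0,"delta_pos":[0,0,0],"dr":[0,0,0.1214]},{"grip":0,"delta_pos":[0,0,0],"dr":[0,0,0.1214]},{"grip":0,"delta_pos":[0,0,0],"dr":[0,0,0.1214]},{"grip":0,"delta_pos":[0,0,0],"dr":[0,0,0.1214]},{"grip":0,"delta_pos":[0,0,0],"dr":[0,0,0.1214]},{"grip":0,"delta_pos":[0,0,0],"dr":[0,0,0.1214]},{"grip":0,"delta_pos":[0,0,0],"dr":[0,0,0.1214]}]}}

```text
t: 9.63
tool_pos: [584.5, -72.5, 174.0]
orientation: [[0.702, -0.713, 0.001], [-0.713, -0.702, -0.0], [0.001, -0.0, -1.0]]
wrist_force: [-0.5, -0.0, -0.6]
opening: -0.0
grip_force: 0.0
```

```bash
python3 - <<'E'
from h import *
polar((608.4,-106));print(monitor.get_state()["tool_pos"])
E
```

```text
t 9.6333 r 41.19871731531031 phi 125.52329888928737 yaw -45.44318810208982 z 174.0053509453839 F [-0.49 -0.01 -0.56] M [-0.02  0.01 -0.06] q7 -2.3333778372367804
[584.46 -72.47 174.01]
```

>>> {"api": "send_rows", "payload": {"increments": [{"grip":0,"delta_pos":[0,0,0.03],"dr":[0,0,0]},{"grip":0,"delta_pos":[0,0,0.03],"dr":[0,0,0]},{"grip":0,"delta_pos":[0,0,0.03],"dr":[0,0,0]},{"grip":0,"delta_pos":[0,0,0.012],"dr":[0,0,0]},{"grip":0,"delta_pos":[0,0,0],"dr":[0,0,0]},{"grip":0,"delta_pos":[-0.001,0.0044,0],"dr":[0,0,0]},{"grip":0,"delta_pos":[-0.0006,0.0044,0],"dr":[0,0,0]},{"grip":0,"delta_pos":[0.0002,0.0044,0],"dr":[0,0,-0.105]},{"grip":0,"delta_pos":[0.0002,0.0044,0],"dr":[0,0,-0.105]},{"grip":0,"delta_pos":[0.0002,0.0044,0],"dr":[0,0,-0.105]},{"grip":0,"delta_pos":[0.0002,0.0044,0],"dr":[0,0,-0.105]},{"grip":0,"delta_pos":[0.0002,0.0044,0],"dr":[0,0,-0.105]},{"grip":0,"delta_pos":[0.0002,0.0044,0],"dr":[0,0,-0.105]},{"grip":0,"delta_pos":[0.0002,0.0044,0],"dr":[0,0,-0.105]}]}}

```text
t: 10.8
tool_pos: [565.3, -105.8, 73.3]
orientation: [[0.999, -0.047, 0.002], [-0.047, -0.999, -0.001], [0.002, 0.001, -1.0]]
wrist_force: [0.7, -0.7, 0.5]
opening: -0.1
grip_force: 0.0
```

```bash
python3 - <<'E'
from h import *
polar((608.4,-106))
E
```

```text
t 10.8 r 43.08582520168854 phi 179.77998103523672 yaw -2.71879188984091 z 73.3007810736565 F [ 0.69 -0.69  0.53] M [-0.01 -0.05 -0.02] q7 -1.7134726120587114
```

R turns freely. I'll push it well past a third of a turn.

>>> {"api": "send_rows", "payload": {"increments": [{"grip":0,"delta_pos":[0.0003,0.0044,0],"dr":[0,0,-0.105]},{"grip":0,"delta_pos":[0.0003,0.0044,0],"dr":[0,0,-0.105]},{"grip":0,"delta_pos":[0.0003,0.0044,0],"dr":[0,0,-0.105]},{"grip":0,"delta_pos":[0.0002,0.0044,0],"dr":[0,0,-0.105]},{"grip":0,"delta_pos":[0.0002,0.0044,0],"dr":[0,0,-0.105]},{"grip":0,"delta_pos":[0.0002,0.0044,0],"dr":[0,0,-0.105]},{"grip":0,"delta_pos":[0.0002,0.0044,0],"dr":[0,0,-0.105]},{"grip":0,"delta_pos":[0.0002,0.0044,0],"dr":[0,0,-0.105]},{"grip":0,"delta_pos":[0.0002,0.0044,0],"dr":[0,0,-0.105]},{"grip":0,"delta_pos":[0.0002,0.0044,0],"dr":[0,0,-0.105]},{"grip":0,"delta_pos":[0.0002,0.0044,0],"dr":[0,0,-0.105]},{"grip":0,"delta_pos":[0.0002,0.0044,0],"dr":[0,0,-0.105]},{"grip":0,"delta_pos":[0.0002,0.0044,0],"dr":[0,0,-0.105]},{"grip":0,"delta_pos":[0.0002,0.0044,0],"dr":[0,0,-0.105]},{"grip":0,"delta_pos":[0.0002,0.0044,0],"dr":[0,0,-0.105]},{"grip":0,"delta_pos":[0.0002,0.0044,0],"dr":[0,0,-0.105]},{"grip":0,"delta_pos":[0.0002,0.0044,0],"dr":[0,0,-0.105]},{"grip":0,"delta_pos":[0.0002,0.0044,0],"dr":[0,0,-0.105]},{"grip":0,"delta_pos":[0.0002,0.0044,0],"dr":[0,0,-0.105]}]}}

```text
t: 12.38
tool_pos: [622.6, -148.0, 73.2]
orientation: [[-0.367, 0.93, 0.002], [0.93, 0.367, -0.003], [-0.003, 0.001, -1.0]]
wrist_force: [-0.3, 0.6, -1.5]
opening: -0.0
grip_force: 0.0
```

```bash
python3 - <<'E'
from h import *
C=(608.4,-106)
polar(C);print(monitor.get_state()["tool_pos"])
for c in ("scene","side"):
  grab_frame(c)
  for d in find_in("knob_c",c):
    p=np.array(d["location"])*[640,480];X=on_z(c,p,80)[:2]-C
    if np.hypot(*X)<70: print(c,d["score"],p,X,np.degrees(np.arctan2(X[1],X[0]))%360)
E
```

```text
t 12.3833 r 44.31828973067257 phi 288.67509274852375 yaw 111.55579867344187 z 73.22869587292786 F [-0.33  0.64 -1.48] M [ 0.03 -0.02 -0.06] q7 0.0077606236668785866
[ 622.59 -147.98   73.23]
scene 0.78 [292.29 220.32] [ 9.01 24.61] 69.89778257158059
side 0.67 [308.29 218.59] [ 4.45 25.77] 80.20354407906274
```

R is done: the finger is at 289°, so the knob is past 300° from its 159° start. Now L.

>>> {"api": "send_rows", "payload": {"increments": [{"grip":0,"delta_pos":[0,-0.003,-0.034],"dr":[0,0,0]},{"grip":0,"delta_pos":[0,0,-0.034],"dr":[0,0,0]},{"grip":0,"delta_pos":[0,0,-0.034],"dr":[0,0,0]},{"grip":0,"delta_pos":[0.035,0.0051,0],"dr":[0,0,0]},{"grip":0,"delta_pos":[0.035,0.0051,0],"dr":[0,0,0]},{"grip":0,"delta_pos":[0.035,0.0051,0],"dr":[0,0,0]},{"grip":0,"delta_pos":[0.035,0.0051,0],"dr":[0,0,0]},{"grip":0,"delta_pos":[0.035,0.0051,0],"dr":[0,0,0]},{"grip":0,"delta_pos":[0.035,0.0051,0],"dr":[0,0,0]},{"grip":0,"delta_pos":[0.035,0.0051,0],"dr":[0,0,0]},{"grip":0,"delta_pos":[0.035,0.0051,0],"dr":[0,0,0]},{"grip":0,"delta_pos":[0.035,0.0051,0],"dr":[0,0,0]},{"grip":0,"delta_pos":[0.035,0.0051,0],"dr":[0,0,0]},{"grip":0,"delta_pos":[0.035,0.0051,0],"dr":[0,0,0]},{"grip":0,"delta_pos":[0,0,0],"dr":[0,0,0.121]},{"grip":0,"delta_pos":[0,0,0],"dr":[0,0,0.121]},{"grip":0,"delta_pos":[0,0,0],"dr":[0,0,0.121]},{"grip":0,"delta_pos":[0,0,0],"dr":[0,0,0.121]},{"grip":0,"delta_pos":[0,0,0],"dr":[0,0,0.121]}]}}

```text
t: 14.17
tool_pos: [531.6, 231.0, 174.0]
orientation: [[0.241, 0.971, 0.001], [0.971, -0.241, -0.0], [-0.0, 0.001, -1.0]]
wrist_force: [0.1, 0.0, 0.2]
opening: -0.1
grip_force: 0.0
```

>>> {"api": "send_rows", "payload": {"increments": [{"grip":0,"delta_pos":[0,0,0],"dr":[0,0,0.121]},{"grip":0,"delta_pos":[0,0,0],"dr":[0,0,0.121]},{"grip":0,"delta_pos":[0,0,0],"dr":[0,0,0.121]},{"grip":0,"delta_pos":[0,0,0],"dr":[0,0,0.121]},{"grip":0,"delta_pos":[0,0,0],"dr":[0,0,0.121]},{"grip":0,"delta_pos":[0,0,0],"dr":[0,0,0.121]},{"grip":0,"delta_pos":[0,0,0],"dr":[0,0,0.121]},{"grip":0,"delta_pos":[0,0,0],"dr":[0,0,0.121]},{"grip":0,"delta_pos":[0,0,0],"dr":[0,0,0.121]},{"grip":0,"delta_pos":[0,0,0],"dr":[0,0,0.121]},{"grip":0,"delta_pos":[0,0,0],"dr":[0,0,0.121]},{"grip":0,"delta_pos":[0,0,0],"dr":[0,0,0.121]},{"grip":0,"delta_pos":[0,0,0],"dr":[0,0,0.121]},{"grip":0,"delta_pos":[0,0,0],"dr":[0,0,0.121]},{"grip":0,"delta_pos":[0,0,0],"dr":[0,0,0]}]}}

```text
t: 15.42
tool_pos: [532.2, 230.4, 174.3]
orientation: [[0.935, -0.356, 0.002], [-0.356, -0.935, -0.001], [0.003, 0.0, -1.0]]
wrist_force: [0.4, -0.1, 0.1]
opening: -0.3
grip_force: 0.0
```

```bash
python3 - <<'E'
from h import *
C=(561,190)
polar(C);s=monitor.get_state();print(s["tool_pos"])
grab_frame("wrist")
for d in find_in("knob_c","wrist"):
    p=np.array(d["location"])*[640,480];print(d["score"],p,on_z("wrist",p,80,s)[:2])
for c,X in zip("LMR",((561,190),(584.7,42),(608.4,-106))): print(c,"post px",proj("wrist",np.array([*X,128]),s))
E
```

```text
t 15.4167 r 49.650342388930746 phi 125.49760992963034 yaw -20.82698051666826 z 174.3063718782874 F [ 0.41 -0.09  0.15] M [ 0.04  0.   -0.  ] q7 -2.5188516610248004
[532.17 230.42 174.31]
0.92 [582.21 296.4 ] [399.74  32.28]
0.8 [344.7  165.12] [572.19 196.52]
0.77 [508.93  91.01] [584.58  70.75]
0.7 [393.22 329.9 ] [444.13 202.36]
0.6 [614.78  36.48] [605.67 -51.22]
L post px [370.65 191.78]
M post px [581.75  77.91]
R post px [689.62  21.52]
```

>>> {"api": "send_rows", "payload": {"increments": [{"grip":0,"delta_pos":[0,0,0],"dr":[0,0,-0.1]},{"grip":0,"delta_pos":[0,0,0.034],"dr":[0,0,0]},{"grip":0,"delta_pos":[0,0,0.034],"dr":[0,0,0]},{"grip":0,"delta_pos":[0,0,0.034],"dr":[0,0,0]},{"grip":0,"delta_pos":[0,0,0],"dr":[0,0,0]},{"grip":0,"delta_pos":[0,0.0044,0],"dr":[0,0,0]},{"grip":0,"delta_pos":[0,0.0044,0],"dr":[0,0,0]},{"grip":0,"delta_pos":[0,0.0044,0],"dr":[0,0,0]},{"grip":0,"delta_pos":[-0.0017,0.0041,0],"dr":[0,0,0]},{"grip":0,"delta_pos":[-0.0013,0.0042,0],"dr":[0,0,0]},{"grip":0,"delta_pos":[-0.0008,0.0043,0],"dr":[0,0,0]},{"grip":0,"delta_pos":[-0.0004,0.0044,0],"dr":[0,0,0]},{"grip":0,"delta_pos":[0.0002,0.0044,0],"dr":[0,0,-0.105]},{"grip":0,"delta_pos":[0.0002,0.0044,0],"dr":[0,0,-0.105]},{"grip":0,"delta_pos":[0.0002,0.0044,0],"dr":[0,0,-0.105]}]}}

```text
t: 16.77
tool_pos: [518.3, 189.9, 71.5]
orientation: [[0.998, 0.064, 0.0], [0.064, -0.998, -0.0], [0.0, 0.0, -1.0]]
wrist_force: [0.1, -0.8, -0.1]
opening: 0.3
grip_force: 0.0
```

```bash
python3 - <<'E'
from h import *
polar((561,190))
E
```

```text
t 16.7667 r 42.66483697815321 phi 180.08580442069743 yaw 3.6905849918345828 z 71.50063216593394 F [ 0.15 -0.78 -0.1 ] M [-0.01 -0.   -0.  ] q7 -2.1632581761258836
```

L runs free too. I'll complete its spin.

>>> {"api": "send_rows", "payload": {"increments": [{"grip":0,"delta_pos":[0.0003,0.0044,0],"dr":[0,0,-0.105]},{"grip":0,"delta_pos":[0.0003,0.0044,0],"dr":[0,0,-0.105]},{"grip":0,"delta_pos":[0.0003,0.0044,0],"dr":[0,0,-0.105]},{"grip":0,"delta_pos":[0.0003,0.0044,0],"dr":[0,0,-0.105]},{"grip":0,"delta_pos":[0.0003,0.0044,0],"dr":[0,0,-0.105]},{"grip":0,"delta_pos":[0.0003,0.0044,0],"dr":[0,0,-0.105]},{"grip":0,"delta_pos":[0.0002,0.0044,0],"dr":[0,0,-0.105]},{"grip":0,"delta_pos":[0.0002,0.0044,0],"dr":[0,0,-0.105]},{"grip":0,"delta_pos":[0.0002,0.0044,0],"dr":[0,0,-0.105]},{"grip":0,"delta_pos":[0.0002,0.0044,0],"dr":[0,0,-0.105]},{"grip":0,"delta_pos":[0.0002,0.0044,0],"dr":[0,0,-0.105]},{"grip":0,"delta_pos":[0.0002,0.0044,0],"dr":[0,0,-0.105]},{"grip":0,"delta_pos":[0.0002,0.0044,0],"dr":[0,0,-0.105]},{"grip":0,"delta_pos":[0.0002,0.0044,0],"dr":[0,0,-0.105]},{"grip":0,"delta_pos":[0.0002,0.0044,0],"dr":[0,0,-0.105]},{"grip":0,"delta_pos":[0.0002,0.0044,0],"dr":[0,0,-0.105]},{"grip":0,"delta_pos":[0.0002,0.0044,0],"dr":[0,0,-0.105]},{"grip":0,"delta_pos":[0.0002,0.0044,0],"dr":[0,0,-0.105]},{"grip":0,"delta_pos":[0.0002,0.0044,0],"dr":[0,0,-0.105]}]}}

```text
t: 18.35
tool_pos: [580.4, 154.9, 71.4]
orientation: [[-0.469, 0.883, 0.0], [0.883, 0.469, -0.0], [-0.0, -0.0, -1.0]]
wrist_force: [1.1, 1.0, 0.7]
opening: -0.0
grip_force: 0.0
```

```bash
python3 - <<'E'
from h import *
C=(561,190)
polar(C);print(monitor.get_state()["tool_pos"])
E
```

```text
t 18.35 r 40.137803447193235 phi 298.8871323470246 yaw 117.96024052942225 z 71.3808771206756 F [1.14 1.03 0.65] M [ 0.02  0.05 -0.01] q7 -0.42452888981451564
[580.39 154.86  71.38]
```

>>> {"api": "send_rows", "payload": {"increments": [{"grip":0,"delta_pos":[0,-0.003,-0.035],"dr":[0,0,0]},{"grip":0,"delta_pos":[0,0,-0.035],"dr":[0,0,0]},{"grip":0,"delta_pos":[0,0,-0.035],"dr":[0,0,0]},{"grip":0,"delta_pos":[0,0.003,-0.03],"dr":[0,0,0]},{"grip":0.05,"delta_pos":[-0.0339,-0.0164,0],"dr":[0,0,0]},{"grip":0.05,"delta_pos":[-0.0339,-0.0164,0],"dr":[0,0,0]},{"grip":0.05,"delta_pos":[-0.0339,-0.0164,0],"dr":[0,0,0]},{"grip":0.05,"delta_pos":[0,0,0],"dr":[0,0,0.11]},{"grip":0.05,"delta_pos":[0,0,0],"dr":[0,0,0.11]},{"grip":0.05,"delta_pos":[0,0,0],"dr":[0,0,0.11]},{"grip":0.05,"delta_pos":[0,0,0],"dr":[0,0,0]},{"grip":0.05,"delta_pos":[0,0,0],"dr":[0,0,0]}]}}

```text
t: 19.35
tool_pos: [583.8, 42.3, 206.5]
orientation: [[-0.156, 0.988, 0.0], [0.988, 0.156, -0.001], [-0.001, 0.0, -1.0]]
wrist_force: [-0.1, -0.6, 0.0]
opening: 49.8
grip_force: 0.0
```

```bash
python3 - <<'E'
from h import *
s=monitor.get_state();polar((584.7,42));print(s["tool_pos"],s["opening"])
f=grab_frame("wrist");cv2.imwrite("pics/w4.png",f)
print([proj("wrist",np.array([584.7+9*a,42+9*b,128]),s) for a,b in((0,0),(1,1),(-1,-1))])
E
```

```text
t 19.35 r 0.988117687976611 phi 162.40628777490977 yaw 98.98012071263298 z 206.4647629182856 F [-0.08 -0.61  0.05] M [-0.    0.01 -0.01] q7 -0.4087228309408977
[583.76  42.3  206.46] 49.84116940641463
[array([316.73, 248.59]), array([333.25, 237.29]), array([300.54, 259.64])]
```

View pics/w4.png

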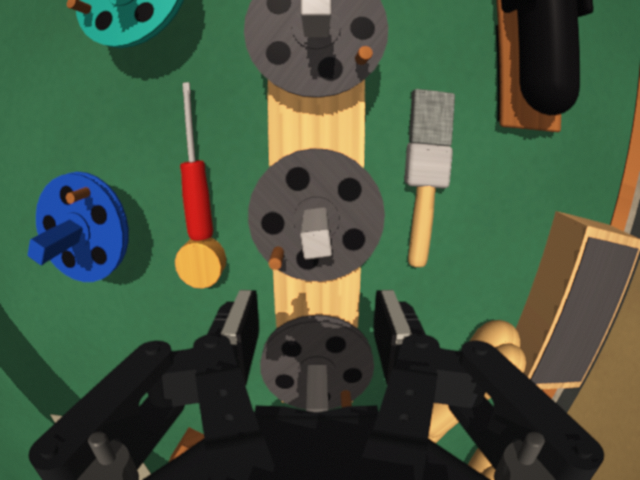

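In the wrist view the M post top is at about (316,245), squarely between the open fingers at (237,315) and (390,315). The M knob is at (276,258). The knobs of L (365,53) and R (345,398) have gone well round.

```bash
python3 - <<'E'
from h import *
s=monitor.get_state()
X=on_z("wrist",(316,245),128,s);o=np.array(s["orientation"])
print(X,o.T@(X-s["tool_pos"]))
for C,p in (((584.7,44),(276,255)),((561,192),(365,50)),((608.4,-104),(345,396))):
  d=on_z("wrist",p,91,s)[:2]-C;print(d,np.hypot(*d),np.degrees(np.arctan2(d[1],d[0]))%360)
f=cv2.imread("pics/w4.png")[220:270,285:350];g=cv2.cvtColor(f,cv2.COLOR_BGR2GRAY)
m=(g>165).astype(np.uint8);n,l,st,c=cv2.connectedComponentsWithStats(m)
i=1+st[1:,4].argmax();print(st[i],c[i]+[285,220],cv2.minAreaRect(np.argwhere(l==i)[:,::-1].astype(np.float32)))
E
```

```text
[583.86  44.48 128.  ] [ 2.03  0.41 78.36]
[-26.87 -24.63] 36.44910670544851 222.50861523974956
[ 35.79 -16.98] 39.61404538937017 334.61829784873413
[26.63 -4.24] 26.96897756621271 350.94615208480013
[ 17  10  28  28 646] [315.79 243.36] ((30.789997100830078, 23.529998779296875), (25.314424514770508, 26.02153205871582), 81.8698959350586)
```

>>> {"api": "send_rows", "payload": {"increments": [{"grip":0.05,"delta_pos":[0.0027,0.0004,0],"dr":[0,0,-0.11]},{"grip":0.05,"delta_pos":[0,0,0.03],"dr":[0,0,0]},{"grip":0.05,"delta_pos":[0,0,0.03],"dr":[0,0,0]},{"grip":0.05,"delta_pos":[0,0,0.03],"dr":[0,0,0]},{"grip":0.05,"delta_pos":[0,0,0.028],"dr":[0,0,0]},{"grip":0.05,"delta_pos":[0,0,0],"dr":[0,0,0]},{"grip":0.05,"delta_pos":[0,0,0],"dr":[0,0,0]},{"grip":0.008,"delta_pos":[0,0,0],"dr":[0,0,0]},{"grip":0.008,"delta_pos":[0,0,0],"dr":[0,0,0]},{"grip":0.008,"delta_pos":[0,0,0],"dr":[0,0,0]},{"grip":0.008,"delta_pos":[0,0,0],"dr":[0,0,0]},{"grip":0.008,"delta_pos":[0,0,0],"dr":[0,0,0]},{"grip":0.008,"delta_pos":[0,0,0],"dr":[0,0,0]}], "force": 60}}

```text
t: 20.48
tool_pos: [584.5, 45.1, 90.0]
orientation: [[-0.26, 0.966, 0.002], [0.966, 0.26, -0.0], [-0.001, 0.002, -1.0]]
wrist_force: [-3.4, -0.7, 9.6]
opening: 17.3
grip_force: 58.9
```

```bash
python3 - <<'E'
from h import *
s=monitor.get_state();polar((584.7,42));print(s["tool_pos"],s["opening"],s["grip_force"])
E
```

```text
t 20.4833 r 3.0636010377039216 phi 93.34129605548861 yaw 105.07104631178005 z 89.9587092170904 F [-3.37 -0.72  9.59] M [-0.13  0.62 -0.09] q7 -0.4296145715963884
[584.52  45.06  89.96] 17.27603368339621 58.906599283218384
```

>>> {"api": "send_rows", "payload": {"increments": [{"grip":0.008,"delta_pos":[0,0,-0.006],"dr":[0,0,0]},{"grip":0.008,"delta_pos":[0,0,-0.01],"dr":[0,0,0]},{"grip":0.008,"delta_pos":[0,0,-0.01],"dr":[0,0,0]},{"grip":0.008,"delta_pos":[0,0,-0.01],"dr":[0,0,0]},{"grip":0.008,"delta_pos":[0,0,-0.01],"dr":[0,0,0]},{"grip":0.008,"delta_pos":[0,0,-0.03],"dr":[0,0,0]},{"grip":0.008,"delta_pos":[0,0,-0.03],"dr":[0,0,0]},{"grip":0.008,"delta_pos":[0,0,-0.03],"dr":[0,0,0]},{"grip":0.008,"delta_pos":[0,0,0],"dr":[0,0,0]}]}}

```text
t: 21.23
tool_pos: [585.8, 46.0, 230.5]
orientation: [[-0.26, 0.966, 0.007], [0.966, 0.26, 0.001], [-0.001, 0.007, -1.0]]
wrist_force: [2.3, -0.3, -4.5]
opening: 17.5
grip_force: 59.9
```

```bash
python3 - <<'E'
from h import *
s=monitor.get_state();polar((584.7,42));print(s["tool_pos"],s["opening"],s["grip_force"])
E
```

```text
t 21.2333 r 4.152231076303671 phi 74.97801192559174 yaw 105.08045038126096 z 230.49794719276227 F [ 2.25 -0.31 -4.48] M [ 0.02 -0.21  0.03] q7 -0.3036129810260087
[585.78  46.01 230.5 ] 17.47861025617098 59.8928028345108
```

>>> {"api": "send_rows", "payload": {"increments": [{"grip":0.008,"delta_pos":[-0.0258,-0.0146,0],"dr":[0,0,0]},{"grip":0.008,"delta_pos":[-0.0258,-0.0146,0],"dr":[0,0,0]},{"grip":0.008,"delta_pos":[-0.0258,-0.0146,0],"dr":[0,0,0]},{"grip":0.008,"delta_pos":[-0.0258,-0.0146,0],"dr":[0,0,0]},{"grip":0.008,"delta_pos":[-0.0258,-0.0146,0],"dr":[0,0,0]},{"grip":0.008,"delta_pos":[-0.0258,-0.0146,0],"dr":[0,0,0]},{"grip":0.008,"delta_pos":[-0.0258,-0.0146,0],"dr":[0,0,0]},{"grip":0.008,"delta_pos":[-0.0258,-0.0146,0],"dr":[0,0,0]},{"grip":0.008,"delta_pos":[-0.0258,-0.0146,0],"dr":[0,0,0]},{"grip":0.008,"delta_pos":[-0.0258,-0.0146,0],"dr":[0,0,0]},{"grip":0.008,"delta_pos":[-0.0258,-0.0146,0],"dr":[0,0,0]},{"grip":0.008,"delta_pos":[-0.0258,-0.0146,0],"dr":[0,0,0]},{"grip":0.008,"delta_pos":[-0.0258,-0.0146,0],"dr":[0,0,0]},{"grip":0.008,"delta_pos":[-0.0258,-0.0146,0],"dr":[0,0,0]},{"grip":0.008,"delta_pos":[0,0,0],"dr":[0,0,0.1094]},{"grip":0.008,"delta_pos":[0,0,0],"dr":[0,0,0.1094]},{"grip":0.008,"delta_pos":[0,0,0],"dr":[0,0,0.1094]},{"grip":0.008,"delta_pos":[0,0,0],"dr":[0,0,0.1094]},{"grip":0.008,"delta_pos":[0,0,0],"dr":[0,0,0.1094]},{"grip":0.008,"delta_pos":[0,0,0],"dr":[0,0,0.1094]}]}}

```text
t: 22.9
tool_pos: [480.2, -356.6, 224.4]
orientation: [[0.388, 0.922, -0.0], [0.922, -0.388, 0.0], [0.0, -0.0, -1.0]]
wrist_force: [-0.1, -0.2, -5.4]
opening: 17.2
grip_force: 60.3
```

>>> {"api": "send_rows", "payload": {"increments": [{"grip":0.008,"delta_pos":[0,0,0.03],"dr":[0,0,0]},{"grip":0.008,"delta_pos":[0,0,0.02],"dr":[0,0,0]},{"grip":0.008,"delta_pos":[0,0,0.015],"dr":[0,0,0]},{"grip":0.008,"delta_pos":[0,0,0],"dr":[0,0,0]},{"grip":0.008,"delta_pos":[0,0,0],"dr":[0,0,0]}]}}

```text
t: 23.32
tool_pos: [480.2, -356.5, 159.3]
orientation: [[0.383, 0.924, -0.001], [0.924, -0.383, 0.001], [0.001, -0.001, -1.0]]
wrist_force: [-0.1, 0.0, -5.2]
opening: 17.2
grip_force: 60.1
```

```bash
python3 - <<'E'
from h import *
C=(482.5,-355.5)
s=monitor.get_state();polar(C);print(s["tool_pos"],s["opening"],s["orientation"],s["qpos"])
o=np.array(s["orientation"]);print(o.T@(np.array([*C,0])-s["tool_pos"]))
E
```

```text
t 23.3167 r 2.5060976673488438 phi 204.66641103166583 yaw 67.47802513134758 z 159.31180805322163 F [-0.14  0.01 -5.21] M [-0.03  0.04  0.01] q7 -0.192497436057168
[ 480.22 -356.55  159.31] 17.229116057600493 [[ 0.38  0.92 -0.  ]
 [ 0.92 -0.38  0.  ]
 [ 0.   -0.   -1.  ]] [ 0.93  0.62 -0.57  1.72  0.4   0.92 -0.19]
[  1.76   1.87 159.31]
```

>>> {"api": "send_rows", "payload": {"increments": [{"grip":0.008,"delta_pos":[0.0018,0.0019,0.01],"dr":[0,0,0]},{"grip":0.008,"delta_pos":[0,0,0.015],"dr":[0,0,0]},{"grip":0.008,"delta_pos":[0,0,0.01],"dr":[0,0,0]},{"grip":0.008,"delta_pos":[0,0,0],"dr":[0,0,0]},{"grip":0.008,"delta_pos":[0,0,0.005],"dr":[0,0,0]},{"grip":0.008,"delta_pos":[0,0,0.003],"dr":[0,0,0]},{"grip":0.008,"delta_pos":[0,0,0.002],"dr":[0,0,0]},{"grip":0.008,"delta_pos":[0,0,0],"dr":[0,0,0]}]}}

```text
t: 23.98
tool_pos: [483.4, -356.1, 115.4]
orientation: [[0.383, 0.924, 0.001], [0.924, -0.383, -0.001], [-0.0, 0.001, -1.0]]
wrist_force: [-3.7, 1.4, 9.1]
opening: 17.3
grip_force: 62.4
```

Contact at the mouth. I'll look before pressing any further.

```bash
python3 - <<'E'
from h import *
C=np.array([482.5,-355.5,60.])
out=[]
for c in("scene","side"):
  f=grab_frame(c);q=proj(c,C);x,y=np.round(q).astype(int)
  out.append(cv2.resize(f[y-45:y+45,x-40:x+40],(400,450),interpolation=cv2.INTER_CUBIC))
  print(c,x-40,y-45,"post top expected",proj(c,np.array([483,-356,153])))
cv2.imwrite("pics/ins.png",np.hstack(out))
s=monitor.get_state();print(s["tool_pos"],s["wrist_force"],s["moment"])
E
```

```text
scene 255 98 post top expected [293.86 119.01]
side 323 128 post top expected [365.5  150.09]
[ 483.39 -356.14  115.57] [-3.22  1.84  9.35] [0.53 0.8  0.01]
```

View pics/ins.png

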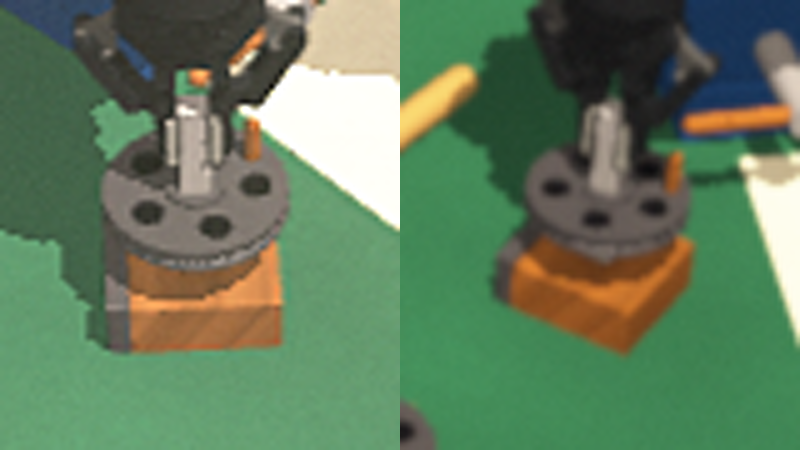

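The unit is upright over the socket. The side force points in -x and +y, so I'll shift that way.

>>> {"api": "send_rows", "payload": {"increments": [{"grip":0.008,"delta_pos":[0.0003,-0.0017,0],"dr":[0,0,0]},{"grip":0.008,"delta_pos":[0,0,0],"dr":[0,0,0]},{"grip":0.008,"delta_pos":[0,0,0.002],"dr":[0,0,0]},{"grip":0.008,"delta_pos":[0,0,0],"dr":[0,0,0]}]}}

```text
t: 24.42
tool_pos: [481.1, -354.9, 111.9]
orientation: [[0.383, 0.924, -0.001], [0.924, -0.383, 0.0], [0.0, -0.001, -1.0]]
wrist_force: [-0.1, 0.2, -5.5]
opening: 17.3
grip_force: 60.2
```

>>> {"api": "send_rows", "payload": {"increments": [{"grip":0.008,"delta_pos":[0,0,0.004],"dr":[0,0,0]},{"grip":0.008,"delta_pos":[0,0,0.004],"dr":[0,0,0]},{"grip":0.008,"delta_pos":[0,0,0],"dr":[0,0,0]}]}}

```text
t: 24.67
tool_pos: [480.9, -354.7, 103.2]
orientation: [[0.383, 0.924, -0.001], [0.924, -0.383, 0.001], [0.0, -0.001, -1.0]]
wrist_force: [-0.4, -0.4, -5.4]
opening: 17.5
grip_force: 60.1
```

>>> {"api": "send_rows", "payload": {"increments": [{"grip":0.008,"delta_pos":[0,0,0.004],"dr":[0,0,0]},{"grip":0.008,"delta_pos":[0,0,0.004],"dr":[0,0,0]},{"grip":0.008,"delta_pos":[0,0,0],"dr":[0,0,0]}]}}

```text
t: 24.92
tool_pos: [481.0, -354.8, 95.4]
orientation: [[0.383, 0.924, -0.001], [0.924, -0.383, 0.001], [0.0, -0.001, -1.0]]
wrist_force: [-0.0, 0.5, -5.4]
opening: 17.4
grip_force: 60.1
```

>>> {"api": "send_rows", "payload": {"increments": [{"grip":0.008,"delta_pos":[0,0,0.003],"dr":[0,0,0]},{"grip":0.008,"delta_pos":[0,0,0.002],"dr":[0,0,0]},{"grip":0.008,"delta_pos":[0,0,0],"dr":[0,0,0]}]}}

```text
t: 25.17
tool_pos: [481.2, -354.9, 90.9]
orientation: [[0.383, 0.924, -0.0], [0.924, -0.383, 0.0], [0.0, -0.0, -1.0]]
wrist_force: [-0.7, -1.1, -5.1]
opening: 17.0
grip_force: 60.3
```

>>> {"api": "send_rows", "payload": {"increments": [{"grip":0.008,"delta_pos":[0,0,0.001],"dr":[0,0,0]},{"grip":0.008,"delta_pos":[0,0,0.001],"dr":[0,0,0]},{"grip":0.008,"delta_pos":[0,0,0],"dr":[0,0,0]}]}}

```text
t: 25.42
tool_pos: [481.6, -354.9, 90.1]
orientation: [[0.383, 0.924, 0.0], [0.924, -0.383, -0.0], [-0.0, 0.0, -1.0]]
wrist_force: [-3.5, 2.2, 8.2]
opening: 17.3
grip_force: 62.1
```

It is seated: TCP at 90 mm, so the foot is at z = 10, with firm contact. Releasing and withdrawing.

>>> {"api": "send_rows", "payload": {"increments": [{"grip":0.05,"delta_pos":[0,0,0],"dr":[0,0,0]},{"grip":0.05,"delta_pos":[0,0,0],"dr":[0,0,0]},{"grip":0.05,"delta_pos":[0,0,0],"dr":[0,0,0]},{"grip":0.05,"delta_pos":[0,0,0],"dr":[0,0,0]},{"grip":0.05,"delta_pos":[0,0,0],"dr":[0,0,0]},{"grip":0.05,"delta_pos":[0,0,-0.01],"dr":[0,0,0]},{"grip":0.05,"delta_pos":[0,0,-0.03],"dr":[0,0,0]},{"grip":0.05,"delta_pos":[0,0,-0.03],"dr":[0,0,0]},{"grip":0.05,"delta_pos":[0,0,-0.035],"dr":[0,0,0]},{"grip":0.05,"delta_pos":[0,0,-0.035],"dr":[0,0,0]},{"grip":0.05,"delta_pos":[-0.035,0,-0.01],"dr":[0,0,0]},{"grip":0.05,"delta_pos":[-0.035,0,-0.01],"dr":[0,0,0]},{"grip":0.05,"delta_pos":[-0.035,0,0],"dr":[0,0,0]},{"grip":0.05,"delta_pos":[-0.035,0,0],"dr":[0,0,0]},{"grip":0.05,"delta_pos":[0,0,0],"dr":[0,0,0]}]}}

```text
t: 26.67
tool_pos: [423.2, -490.9, 249.6]
orientation: [[0.39, 0.921, -0.002], [0.921, -0.39, -0.003], [-0.003, -0.0, -1.0]]
wrist_force: [-1.2, -0.3, -0.4]
opening: 50.0
grip_force: 0.0
```

```bash
python3 - <<'E'
from h import *
out=[]
for c in("scene","side"):
  f=grab_frame(c)
  x0,y0=(220,90) if c=="scene" else (240,130)
  out.append(cv2.resize(f[y0:y0+240,x0:x0+170],(400,565),interpolation=cv2.INTER_CUBIC))
  print(c,"post top seated expected",(proj(c,np.array([482,-355.3,128]))-[x0,y0])*[400/170,565/240])
cv2.imwrite("pics/fin.png",np.hstack(out))
s=monitor.get_state();print(s["t"],s["tool_pos"],s["wrist_force"])
E
```

```text
scene post top seated expected [175.33  83.87]
side post top seated expected [294.46  62.6 ]
26.7667 [ 426.81 -485.35  249.66] [0.38 1.48 0.77]
```

View pics/fin.png

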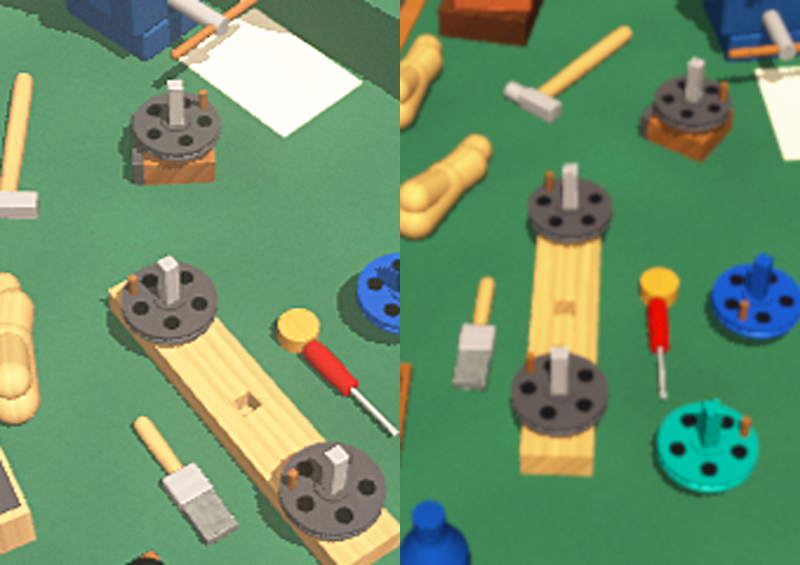

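The unit is seated upright in the repair block, with its post top at (175,84) and (695,62), as predicted for full depth. Both free units are in the rack with their knobs well round, and the bystanders are untouched. Handing in.

```bash
python3 -c "
from plant import job_done
print(job_done())"
```

```text
the job is handed in; nothing more can be done
None
```

All three wheels were tried: the middle rack unit jammed and now sits fully home in the repair block, the two free-running units are still seated in the rack, and the job was handed in with about 27 s on the robot's clock.

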